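# Demould the soft jaw pads and close the bench mould

### The arm

A 7-joint arm with a two-finger parallel gripper is mounted at the origin on a cart in front of the work surface, level with it; the furniture and walls round the work are solid. World frame = base frame: x ahead of the robot, y to its left, z up, the work surface at z = 0. Lengths are in m, angles in rad, forces in N, time in s.
With the tool pointing down it reaches from about 0.4 to 0.85 m from the base axis. Payload 4.5 kg.
Tool frame: the origin (TCP) lies at the very end of the fingers, on their centre line; the grasp point (between the pads) lies 19 mm behind it; z points along the fingers, y is the line along which they close (so a half turn about z gives the same grasp; the last joint's range is limited). The gripper opens to 88 mm and grips with 3 to 60 N. Pads are 18 mm wide; open, the fingers measure 123 mm over their backs; the gripper's body (75 mm by 187 mm) begins 45 mm behind the grasp point.
Start: joints at [-1.316, 0.689, -0.195, 1.565, 0.157, 0.902, -0.215], TCP at [0.137, 0.61, 0.239] pointing down, gripper open.
Joint ranges: [-3.01, 3.01], [-0.46, 2.08], [-1.47, 1.51], [0.13, 2.56], [-1, 4.14], [0.04, 2.09], [-2.66, 2.66]. Speed limits (rad/s): [2.57, 2.57, 3.14, 3.14, 3.14, 3.14, 3.14].

### API

Orientations are given as a unit quaternion [x, y, z, w].
In Python, from plant import r gives the robot as it stands. The module is installed in compiled form; this text tells all that it offers.
- The arm moves only by the tool step_arm, never from a script. Its argument "increments" is a list of rows, each a list of 2 entries, a list of its own where there are three numbers: the shift along the world's x, y, z in cm, then the turn, a rotation vector about the world's x, y, z in degrees. A call has exactly 10 rows; each row shifts and turns the commanded pose from where the row before left it; what a row does not reach is not made up. A row lasts 1/10 s, in which the tool goes at most 50 mm and 8.59 degrees, less where a joint would pass 70% of its speed; a pose out of reach is approached as far as the arm can. A call is refused whole if a number of a shift passes 5 or a number of a turn 8.59, either way. A call with a gripper value outside its range is refused whole. "fingers" is the opening, from 0 (shut) to 1 (fully open), set as the call begins (left out, the last holds). The fingers move at their own pace and stop on an object; "grip_force" is the grip in N (left out, the last holds). Time passes only in rows, so rows that do not move let the fingers close, or fill a call up. It gives the time, the measured TCP pose, the force, the opening and the grip force at its end, in the units of the state.
- r.get_state(): the state, without advancing time (a new reading comes with each control period).
- r.snapshot(name): name is "side" or "top" or "wrist"; returns (picture, depth): 480x640x3 uint8, red, green, blue; 480x640 float32, m along the optical axis (not along the pixel's ray), 0 where there is no reading.
- r.calibration(name): a dict with "fov_y" (degrees; the focal length in pixels is half the picture's height over the tangent of half this angle, whatever the lens; pixels are square), "cx", "cy" (the principal point, pixels), "R" (3x3) and "t" (3): a world point X has camera coordinates R X + t. Camera axes: x right, y down, z forward; pixel columns grow to the right and rows downward; lengths in m; the calibration is good to about 2 mm. The wrist camera is an equidistant fisheye: a pixel r from the principal point sees the ray r / f radians off the axis. A picture is of the moment at which its call begins: read the wrist's pose just before it. calibration takes no time and is no camera call; for the wrist camera it gives the pose at the moment of the call.
- r.finish_job(): hands the job in; it is judged then, once.
The state is a dict: "clock": time; "q": joint angles; "qd": joint speeds; "joint_torque": joint torques, N m; "tool_pos": TCP position; "eef_rot": TCP orientation; "contact_force": force on the tool from outside, world axes, zero at the start; "moment": the same for the moment, N m; "opening": opening from 0.0 (shut) to 1.0 (fully open); "finger_force": force on a finger pad.
Only numpy, scipy, OpenCV 4.12 (cv2) and the standard library are available. Lean on these libraries where they do the work, as an engineer would, in place of code of your own. Each camera call takes 0.05 s, during which the arm holds its last target. There are 200 camera calls.

### The job

The soft vise-jaw pads have set in the closed bench mould. Lift the mould's top half off and set it down in the middle of the empty wooden board. Drive the knock-out pin fully down with the mallet so that the ejectors lift the pads, take every pad out of its cavity and lay it flat on the slate, the same way up and not on top of another, then put the top half back over the guide pins and press it down flush on the mould so that it pushes the ejectors back. Leave the mallet lying or standing on the bench and do not disturb the paint tin, the red-lidded jar or the yellow tape.

Things in the scene. Friction and masses are not known exactly. Their poses are not given: they have to be found in the camera images.
- mould: Aluminium bench mould fixed to the bench; cavity block 120 (x) x 250 (y) mm, its flat top (parting face) 70 mm above the bench. Origin at bench height under the block's centre, x away from the knock-out pin, y along the block, z up. Three rectangular cavities 84 (x) x 34 (y) mm, 24.5 mm deep, at x 0 and y -62, 0, +62 mm
- mould_face (a point): centre of the parting face, axes as the mould. Two fixed steel guide pins 12 mm thick stand on the face at (x, y) = (-46, -108) and (+46, +108) mm: straight for 22 mm, then tapering to a 5 mm tip at 34 mm. Four 8 mm return pins at x +-51, y +-31 mm are flush with the face and rise out of it with the ejectors
- ejector (a joint): height of the ejectors, m: 0 down, 0.016 fully up (knock-out pin fully down): the pads then stand 15 mm and the return pins 16 mm above the face. Stiff (about 11 N plus the weight on it), stays where it is left; a rocker ties it one to one to the knock-out pin, so pushing the return pins down raises that pin again
- knockout: knock-out pin: upright steel pin with a dark round head 30 mm wide, on a lug in front of the block, at x -92, y 0 mm of the mould; origin on its axis, at bench height while up. Goes straight down 16 mm when driven with 12 to 20 N
- knockout_top (a point): centre of the top of the knock-out pin's head: 106 mm above the bench when up, 90 mm when fully driven
- pad_a: cast blue jaw pad, rigid block 80 (x) x 30 (y) x 24 (z) mm, 0.1 kg, five grooves and two screw holes on its upper face; origin at the centre of its underside, z up as it lies in the mould. It starts in a cavity with its top just below the mould's face. Two or all three of pad_a, pad_b and pad_c are present
- pad_b: as pad_a, another pad
- pad_c: as pad_a, another pad
- top_half: the mould's top half, 0.75 kg: aluminium plate 120 (x) x 250 (y) x 8 (z) mm with two through holes 15.5 mm wide at (x, y) = (-46, -108) and (+46, +108) mm and a bar handle over its middle; origin at the centre of its underside. At the start it lies flush on the mould. Fits the guide pins either way round (half a turn)
- top_grip (a point): middle of the top half's black bar handle, 42 mm above its underside; the bar is round, 14 mm thick, runs along the plate's y for 90 mm between two posts and is free underneath (27 mm). Pressing the plate flush takes a push of a few N against the raised return pins
- mallet: black rubber mallet, 0.4 kg, standing on one striking face: head 50 x 50 mm, 60 mm tall; wooden handle 24 mm wide (y), 20 mm thick (z), from the head along the mallet's -x to 153 mm from the origin, its middle 30 mm above the lower face; origin at the centre of the lower face, z up. Heaviest at the head
- mallet_grip (a point): point inside the handle close behind the head (x -42, z 30 mm of the mallet)
- slate: dark grey slate slab fixed on a 32 mm thick wooden board, 120 (x) x 170 (y) x 12 (z) mm; origin at the centre of its underside (32 mm above the bench; slate top at 44 mm). The three pads fit side by side across it, spread along its y
- board_top: empty wooden board fixed on the bench, 140 (x) x 270 (y) mm, its top 32 mm above the bench, on which the top half is laid while the mould is open; origin at the centre of its underside
- tin_dark: paint tin, 103 mm wide, 120 mm tall, leave it where it is
- lidded_jar: jar with red lid, 81 mm wide, 88 mm tall, leave it where it is
- tape_small: roll of yellow tape lying flat, 75 mm wide, 22 mm tall, leave it where it is

How it is judged:
By the outcome, as a careful person would: the job done as asked, in the order asked, and still so for the second after the job is handed in, with the robot touching nothing.
Of pad_a, pad_b, pad_c only 2 to 3 are there at a start; the rules pass over those that are not, and their reading is None.
At some moment in a run one of mallet, top_half may be knocked a few centimetres aside while the robot is not near it.
Once in a run the grip may slacken for a moment while it holds something.
It also fails if it takes over 192 s, if anything falls off the work surface, if the arm or the gripper's body presses on something with over 40 N, if the wrist force passes 120 N, or if a joint passes its speed limit or range.

## Working session

There is one attempt and no reset: what is moved stays moved. The work goes in short steps, Python scripts to look and compute and a tool call to move; the robot and the scene stay as the last step left them, time stands still between calls to the robot, and variables do not carry over. Pictures are saved under pics/ and viewed, at most 14 in all, crops included, and the job is handed in when it is done.

Besides the shell and the picture viewer there is one more tool, called after "Call:" as name(argument=value, ...) on one line, values as JSON. step_arm: Moves the arm, as the interface text tells. Its arguments: {"type":"object","properties":{"increments":{"type":"array","items":{"type":"array"}},"fingers":{"type":"number"},"grip_force":{"type":"number"}},"required":["increments"]}

```bash
mkdir -p pics
cat > h.py <<'E'
import numpy as np, cv2
from plant import r
def snap(n,name):
    c=r.calibration(n); p,d=r.snapshot(n); cv2.imwrite(f'pics/{name}.png',p[:,:,::-1]); np.savez(f'pics/{name}.npz',p=p,d=d,R=c['R'],t=c['t'],f=240/np.tan(np.radians(c['fov_y']/2)),c=[c['cx'],c['cy']]); return p,d,c
def load(name): return np.load(f'pics/{name}.npz')
def ray(z,u,v,fish=False):
    a=(np.array([u,v])-z['c'])/z['f']
    if fish:
        t=np.linalg.norm(a); d=np.r_[a/t*np.sin(t),np.cos(t)]
    else: d=np.r_[a,1]
    return -z['R'].T@z['t'], z['R'].T@d
def onz(z,u,v,h,fish=False):
    o,d=ray(z,u,v,fish); return o+d*(h-o[2])/d[2]
def cloud(z):
    v,u=np.mgrid[0:480,0:640]; d=z['d']; P=np.stack([(u-z['c'][0])/z['f']*d,(v-z['c'][1])/z['f']*d,d],-1)
    return (P-z['t'])@z['R']
E
python3 - <<'E'
from h import *
for n in ['side','top','wrist']:
    p,d,c=snap(n,n+'0'); print(n,c['fov_y'],c['cx'],c['cy'],(-np.array(c['R']).T@c['t']).round(3),(d>0).mean())
s=r.get_state(); print({k:np.round(v,3) for k,v in s.items()})
E
```

```text
side 52.17647940735763 326.9720955029875 246.54453669344932 [ 0.208 -0.91   1.02 ] 0.9955045572916666
top 50.308991486957595 320.92397247494034 227.43731825306688 [ 0.389 -0.03   1.19 ] 0.995927734375
wrist 65.70646984690485 311.0549653343268 239.47306409877635 [0.064 0.626 0.384] 0.9917122395833333
{'clock': np.float64(0.15), 'q': array([-1.316,  0.69 , -0.195,  1.566,  0.157,  0.903, -0.215]), 'qd': array([-0.001, -0.002, -0.   , -0.003,  0.   , -0.   , -0.001]), 'joint_torque': array([-2.0000e-03, -5.2786e+01, -1.2680e+00, -1.5359e+01, -5.2000e-02,
        4.0000e-03,  0.0000e+00]), 'tool_pos': array([0.137, 0.609, 0.238]), 'eef_rot': array([ 0.11 ,  0.994, -0.001, -0.   ]), 'contact_force': array([ 0.203, -0.271, -1.101]), 'moment': array([ 0.008,  0.043, -0.029]), 'finger_force': np.float64(0.0), 'opening': np.float64(1.001)}
```

View pics/top0.png

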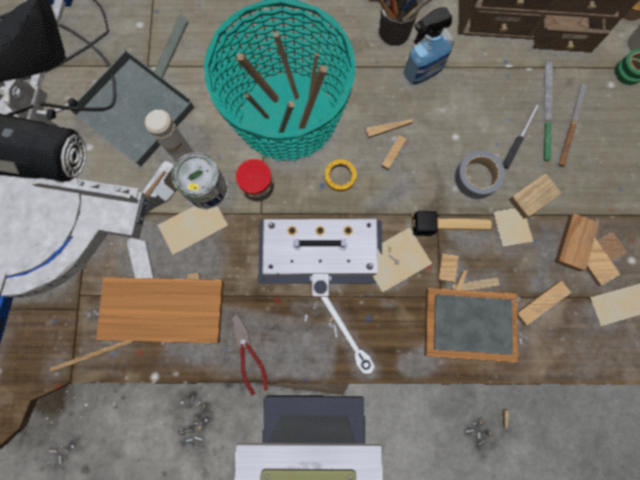

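View pics/side0.png

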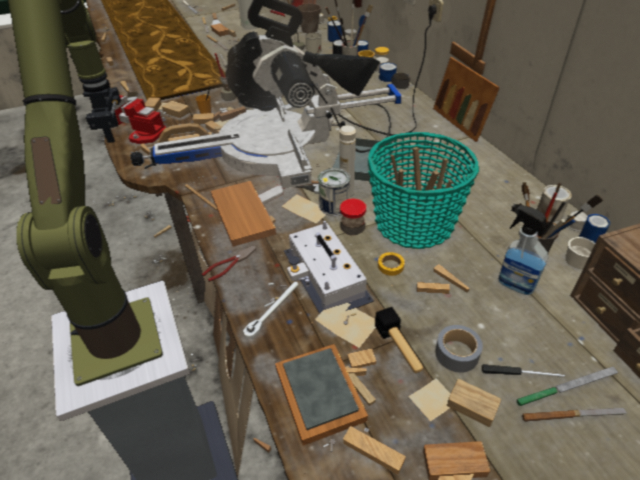

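The top view shows the mould with its top half at px (320,247), and the knock-out head at (320,285). The mallet head is at (425,222) with its handle running right to (490,224). The empty board is at (160,310), the slate at (472,323), and the tin, jar and tape at (197,178), (254,177) and (340,175). The side view agrees. Next I measure.

```bash
cat >> h.py <<'E'
def rect(P,m):
    """min-area rect of xy points in mask (largest component) -> centre, long size, short size, yaw of long axis deg"""
    n,l,s,_=cv2.connectedComponentsWithStats(m.astype(np.uint8)); k=1+s[1:,4].argmax(); q=P[l==k]
    (c,(w,h),a)=cv2.minAreaRect(q[:,:2].astype(np.float32)*1000)
    if w<h: w,h,a=h,w,a+90
    return np.round(c,1),round(w,1),round(h,1),round((a+90)%180-90,1),np.round(np.median(q[:,2])*1000,1),len(q)
def box(u0,u1,v0,v1):
    m=np.zeros((480,640),bool); m[v0:v1,u0:u1]=1; return m
E
python3 - <<'E'
from h import *
z=load('top0'); P=cloud(z); Z=P[...,2]
def f(n,b,lo,hi): print(n,rect(P,box(*b)&(Z>lo)&(Z<hi)))
f('plate',(240,400,200,300),.07,.085)
f('handle',(280,345,230,255),.107,.14)
f('knock',(300,340,268,300),.095,.115)
f('board',(80,240,260,360),.025,.04)
f('slate',(415,530,280,370),.038,.05)
f('slboard',(415,530,280,370),.025,.05)
f('malhead',(405,445,200,245),.05,.07)
f('malhandle',(438,510,205,240),.03,.05)
f('tin',(160,230,140,215),.11,.13)
f('jar',(230,280,150,205),.08,.1)
f('tape',(315,365,150,195),.015,.03)
f('bolts',(240,400,200,300),.088,.105)
g=cv2.cvtColor(z['p'],cv2.COLOR_RGB2GRAY); 
print([P[v,u].round(3) for u,v in [(320,243),(320,285),(272,230),(368,268),(270,268),(368,225)]])
cv2.imwrite('pics/c.png',cv2.resize(z['p'][195:305,240:400,::-1],(800,550),interpolation=cv2.INTER_CUBIC))
E
```

```text
plate (array([579.3, -22.1]), 250.3, 122.8, -89.7, np.float64(79.6), 5740)
handle (array([580.2, -21.8]), 106.6, 16.0, -89.4, np.float64(119.1), 321)
knock (array([487.5, -23.3]), 27.7, 27.6, 0.7, np.float64(105.8), 154)
board (array([441.3, 337. ]), 272.4, 140.1, 88.9, np.float64(33.3), 7595)
slate (array([ 413.3, -361.7]), 174.4, 122.4, 87.1, np.float64(45.4), 4210)
slboard (array([ 412.7, -361.2]), 201.5, 150.1, 86.6, np.float64(44.2), 6102)
malhead (array([ 640.4, -263.6]), 50.7, 49.4, 89.8, np.float64(60.6), 479)
malhandle (array([ 639.6, -354.8]), 122.7, 24.4, 90.0, np.float64(40.4), 563)
tin (array([730.6, 252.4]), 101.9, 101.6, -20.4, np.float64(117.1), 1647)
jar (array([737.1, 129.3]), 79.8, 79.3, -0.4, np.float64(88.6), 986)
tape (array([762.5, -69.4]), 75.1, 74.4, -33.3, np.float64(23.0), 451)
bolts (array([ 534.7, -131.3]), 11.9, 9.1, -45.9, np.float64(97.5), 26)
[array([ 0.579, -0.024,  0.116]), array([ 0.491, -0.024,  0.105]), array([0.614, 0.083, 0.083]), array([ 0.53 , -0.128,  0.088]), array([0.529, 0.085, 0.082]), array([ 0.626, -0.13 ,  0.081])]
```

View pics/c.png

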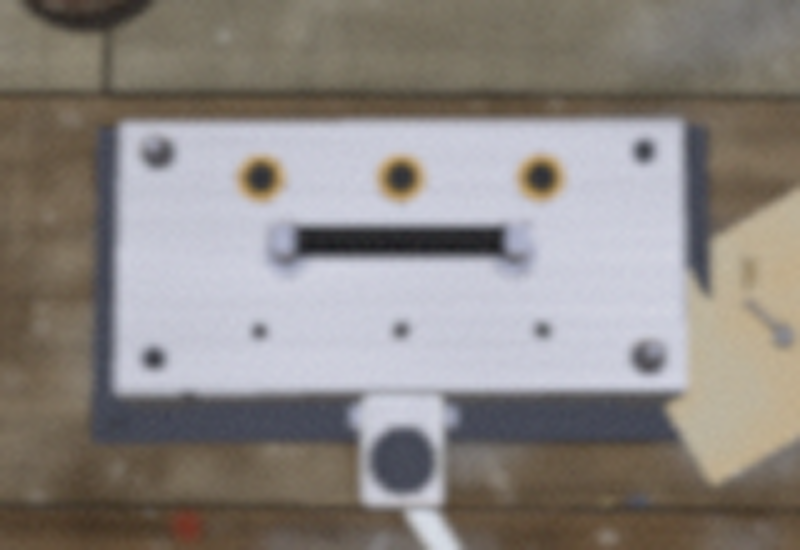

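Call:
step_arm(increments=[[[2.2,-3.15,0],[0,0,-3.85]],[[2.2,-3.15,0],[0,0,-3.85]],[[2.2,-3.15,0],[0,0,-3.85]],[[2.2,-3.15,0],[0,0,-3.85]],[[2.2,-3.15,0],[0,0,-3.85]],[[2.2,-3.15,0],[0,0,-3.85]],[[2.2,-3.15,0],[0,0,-3.85]],[[2.2,-3.15,0],[0,0,-3.85]],[[2.2,-3.15,0],[0,0,-3.85]],[[2.2,-3.15,0],[0,0,-3.85]]], fingers=1, grip_force=40)

```text
clock: 1.15
tool_pos: [0.3575, 0.2935, 0.2387]
eef_rot: [0.433, 0.901, 0.0, 0.0]
contact_force: [1.1, 0.6, -0.1]
opening: 1.004
finger_force: 0.0
```

Call:
step_arm(increments=[[[2.2,-3.15,0],[0,0,-3.85]],[[2.2,-3.15,0],[0,0,-3.85]],[[2.2,-3.15,0],[0,0,-3.85]],[[2.2,-3.15,0],[0,0,-3.85]],[[2.2,-3.15,0],[0,0,-3.85]],[[2.2,-3.15,0],[0,0,-3.85]],[[2.2,-3.15,0],[0,0,-3.85]],[[2.2,-3.15,0],[0,0,-3.85]],[[2.2,-3.15,0],[0,0,-3.85]],[[2.2,-3.15,0],[0,0,-3.85]]])

```text
clock: 2.15
tool_pos: [0.5774, -0.0215, 0.2385]
eef_rot: [0.706, 0.708, -0.0, -0.0]
contact_force: [0.2, -0.7, 0.2]
opening: 1.005
finger_force: 0.0
```

```bash
cat >> h.py <<'E'
from scipy.spatial.transform import Rotation as Ro
def tgt(x,y,z,yaw):
    """print delta (cm, deg rotvec) to a tool-down pose with tool y axis at world angle yaw (deg)"""
    s=r.get_state(); R=Ro.from_quat(s['eef_rot']); a=np.radians(yaw)
    ty=np.array([np.cos(a),np.sin(a),0]); tz=np.array([0,0,-1.]); T=Ro.from_matrix(np.stack([np.cross(ty,tz),ty,tz],1))
    cy=np.degrees(np.arctan2(*R.as_matrix()[[1,0],1]))
    print('t',s['clock'],'pos',np.round(s['tool_pos'],4),'yaw',cy.round(2),'d cm',((np.array([x,y,z])-s['tool_pos'])*100).round(2),'rot',np.degrees((T*R.inv()).as_rotvec()).round(2),'F',np.round(s['contact_force'],1),'open',round(float(s['opening']),3),'ff',round(float(s['finger_force']),1),'q',np.round(s['q'],2))
E
python3 -c "
from h import *
tgt(.5795,-.022,.093,.4)"
```

```text
t 2.15 pos [ 0.5774 -0.0215  0.2385] yaw 0.2 d cm [  0.21  -0.05 -14.55] rot [-0.01 -0.02  0.2 ] F [ 0.2 -0.7  0.2] open 1.005 ff 0.0 q [-0.11  0.63  0.11  1.72 -0.09  0.8   0.05]
```

Call:
step_arm(increments=[[[0.2,0,-1.5],[0,0,0.2]],[[0,0,-2],[0,0,0]],[[0,0,-2],[0,0,0]],[[0,0,-2],[0,0,0]],[[0,0,-2],[0,0,0]],[[0,0,-2],[0,0,0]],[[0,0,-2],[0,0,0]],[[0,0,-1],[0,0,0]],[[0,0,0],[0,0,0]],[[0,0,0],[0,0,0]]], fingers=0.5)

```text
clock: 3.15
tool_pos: [0.5792, -0.0202, 0.0941]
eef_rot: [0.704, 0.71, 0.0, 0.0]
contact_force: [-0.3, -0.7, 0.8]
opening: 0.502
finger_force: 0.0
```

Call:
step_arm(increments=[[[0,0,0],[0,0,0]],[[0,0,0],[0,0,0]],[[0,0,0],[0,0,0]],[[0,0,0],[0,0,0]],[[0,0,0],[0,0,0]],[[0,0,0],[0,0,0]],[[0,0,0],[0,0,0]],[[0,0,0],[0,0,0]],[[0,0,0],[0,0,0]],[[0,0,0],[0,0,0]]], fingers=0, grip_force=50)

```text
clock: 4.15
tool_pos: [0.5789, -0.0201, 0.094]
eef_rot: [0.704, 0.71, 0.0, 0.0]
contact_force: [-1.5, 0.0, 5.7]
opening: 0.133
finger_force: 48.9
```

```bash
python3 -c "
from h import *
tgt(.4413,.337,.0575,-1.1)"
```

```text
t 4.15 pos [ 0.5789 -0.0201  0.094 ] yaw 0.55 d cm [-13.76  35.71  -3.65] rot [-0.    0.02 -1.65] F [-1.5  0.   5.7] open 0.133 ff 48.9 q [-0.08  0.84  0.07  1.83 -0.11  0.48  0.07]
```

Call:
step_arm(increments=[[[0,0,0.5],[0,0,0]],[[0,0,0.8],[0,0,0]],[[0,0,1],[0,0,0]],[[0,0,1],[0,0,0]],[[0,0,1],[0,0,0]],[[0,0,1.2],[0,0,0]],[[0,0,1.5],[0,0,0]],[[0,0,1.5],[0,0,0]],[[0,0,1],[0,0,0]],[[0,0,0.5],[0,0,0]]])

```text
clock: 5.15
tool_pos: [0.5793, -0.0202, 0.1952]
eef_rot: [0.704, 0.71, 0.001, 0.001]
contact_force: [0.2, -0.1, -8.0]
opening: 0.129
finger_force: 50.0
```

```bash
python3 -c "
from h import *
tgt(.4413,.337,.0575,-1.1); snap('top','top1')"
```

```text
t 5.15 pos [ 0.5793 -0.0202  0.1952] yaw 0.55 d cm [-13.8   35.72 -13.77] rot [-0.    0.11 -1.65] F [ 0.2 -0.1 -8. ] open 0.129 ff 50.0 q [-0.1   0.68  0.1   1.76 -0.1   0.7   0.06]
```

View pics/top1.png

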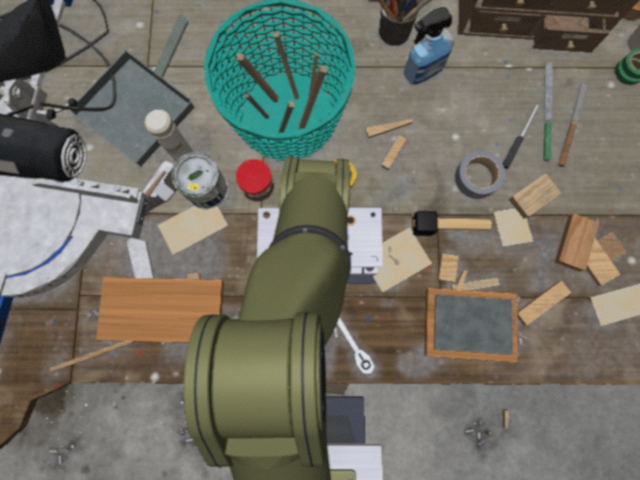

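Call:
step_arm(increments=[[[-1.38,3.59,0],[0,0,-0.16]],[[-1.38,3.59,0],[0,0,-0.16]],[[-1.38,3.59,0],[0,0,-0.16]],[[-1.38,3.59,0],[0,0,-0.16]],[[-1.38,3.59,0],[0,0,-0.16]],[[-1.38,3.59,0],[0,0,-0.16]],[[-1.38,3.59,0],[0,0,-0.16]],[[-1.38,3.59,0],[0,0,-0.16]],[[-1.38,3.59,0],[0,0,-0.16]],[[-1.38,3.59,0],[0,0,-0.16]]])

```text
clock: 6.2
tool_pos: [0.4397, 0.3401, 0.1933]
eef_rot: [0.714, 0.701, -0.0, -0.0]
contact_force: [1.1, 0.6, -7.0]
opening: 0.129
finger_force: 50.0
```

```bash
python3 -c "
from h import *
tgt(.4413,.339,.056,-1.1)"
```

```text
t 6.2 pos [0.4397 0.3401 0.1933] yaw -1.04 d cm [  0.16  -0.11 -13.73] rot [ 0.04 -0.04 -0.06] F [ 1.1  0.6 -7. ] open 0.129 ff 50.0 q [-0.85  0.67  0.19  1.84 -0.19  0.66 -0.57]
```

Call:
step_arm(increments=[[[0.1,-0.1,-2],[0,0,0]],[[0,0,-2],[0,0,0]],[[0,0,-2],[0,0,0]],[[0,0,-2],[0,0,0]],[[0,0,-2],[0,0,0]],[[0,0,-1.5],[0,0,0]],[[0,0,-1],[0,0,0]],[[0,0,-0.7],[0,0,0]],[[0,0,-0.3],[0,0,0]],[[0,0,0],[0,0,0]]])

```text
clock: 7.2
tool_pos: [0.442, 0.3379, 0.0587]
eef_rot: [0.714, 0.701, 0.0, 0.0]
contact_force: [0.2, -0.6, -7.3]
opening: 0.128
finger_force: 50.0
```

```bash
python3 -c "
from h import *
tgt(.4413,.339,.056,-1.1)"
```

```text
t 7.2 pos [0.442  0.3379 0.0587] yaw -1.05 d cm [-0.07  0.11 -0.27] rot [-0.01  0.01 -0.05] F [ 0.2 -0.6 -7.3] open 0.128 ff 50.0 q [-0.8   0.88  0.11  1.91 -0.23  0.36 -0.53]
```

Call:
step_arm(increments=[[[0,0,-0.1],[0,0,0]],[[0,0,-0.1],[0,0,0]],[[0,0,0],[0,0,0]],[[0,0,0],[0,0,0]],[[0,0,0],[0,0,0]],[[0,0,0],[0,0,0]],[[0,0,0],[0,0,0]],[[0,0,0],[0,0,0]],[[0,0,0],[0,0,0]],[[0,0,0],[0,0,0]]])

```text
clock: 8.2
tool_pos: [0.4419, 0.3379, 0.0567]
eef_rot: [0.714, 0.701, 0.0, 0.0]
contact_force: [-0.1, -0.6, -7.6]
opening: 0.13
finger_force: 50.0
```

Call:
step_arm(increments=[[[0,0,0],[0,0,0]],[[0,0,0],[0,0,0]],[[0,0,0],[0,0,0]],[[0,0,0],[0,0,0]],[[0,0,0],[0,0,0]],[[0,0,0],[0,0,0]],[[0,0,0],[0,0,0]],[[0,0,0],[0,0,0]],[[0,0,0],[0,0,0]],[[0,0,0],[0,0,0]]], fingers=0.5)

```text
clock: 9.2
tool_pos: [0.4418, 0.3378, 0.0567]
eef_rot: [0.714, 0.701, -0.0, 0.0]
contact_force: [0.8, -0.1, -0.4]
opening: 0.502
finger_force: 0.0
```

Call:
step_arm(increments=[[[0,0,1],[0,0,0]],[[0,0,2],[0,0,0]],[[0,0,3],[0,0,0]],[[0,0,4],[0,0,0]],[[0,0,4],[0,0,0]],[[1,-3,4],[0,0,0]],[[1,-4,1],[0,0,0]],[[1,-4,0],[0,0,0]],[[1,-4,0],[0,0,0]],[[1,-4,0],[0,0,0]]], fingers=1)

```text
clock: 10.2
tool_pos: [0.4918, 0.1469, 0.247]
eef_rot: [0.713, 0.701, 0.001, 0.0]
contact_force: [0.9, -0.5, 0.7]
opening: 0.996
finger_force: 0.0
```

```bash
python3 -c "
from h import *
tgt(.4413,.339,.056,-1.1); p,d,c=snap('top','top2'); z=load('top2');P=cloud(z);Z=P[...,2]
print(rect(P,box(405,445,200,245)&(Z>.05)&(Z<.07)),rect(P,box(438,510,205,240)&(Z>.03)&(Z<.05)))
print(rect(P,box(80,240,260,360)&(Z>.037)&(Z<.05)))"
```

```text
t 10.2 pos [0.4918 0.1469 0.247 ] yaw -1.04 d cm [ -5.05  19.21 -19.1 ] rot [-0.03  0.07 -0.06] F [ 0.9 -0.5  0.7] open 0.996 ff 0.0 q [-0.5   0.54  0.18  1.9  -0.14  0.71 -0.25]
(array([ 640.2, -263.9]), 51.2, 49.1, -89.3, np.float64(60.9), 481) (array([ 639.3, -354.2]), 122.3, 24.8, -89.6, np.float64(40.7), 553)
(array([447. , 443.8]), 125.2, 53.9, -12.1, np.float64(41.5), 928)
```

View pics/top2.png

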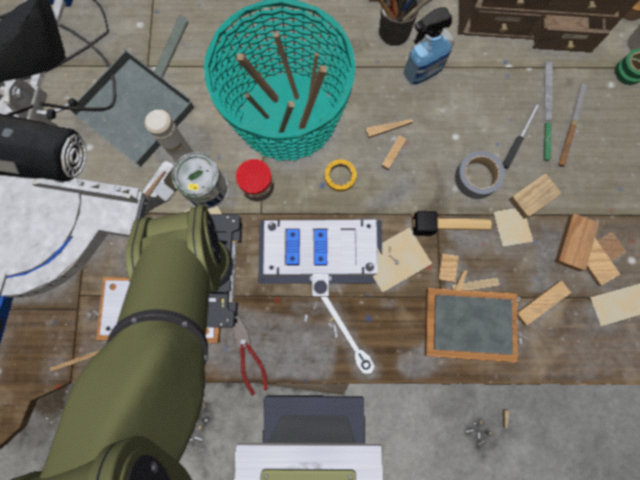

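The pads are in the y=+62 cavity (px 292,247) and the y=0 cavity (px 320,247); the third cavity is empty. The mallet has not moved. Next I grip its head.

Call:
step_arm(increments=[[[1.5,-4.1,0],[0,0,0.1]],[[1.5,-4.1,0],[0,0,0.1]],[[1.5,-4.1,0],[0,0,0.1]],[[1.5,-4.1,0],[0,0,0.1]],[[1.5,-4.1,0],[0,0,0.1]],[[1.5,-4.1,0],[0,0,0.1]],[[1.5,-4.1,0],[0,0,0.1]],[[1.5,-4.1,0],[0,0,0.1]],[[1.4,-4.1,-3],[0,0,0.1]],[[1.4,-4.1,-3],[0,0,0.1]]])

```text
clock: 11.25
tool_pos: [0.6393, -0.2591, 0.19]
eef_rot: [0.707, 0.707, 0.001, 0.001]
contact_force: [-0.3, 0.9, -0.1]
opening: 0.999
finger_force: 0.0
```

```bash
python3 -c "
from h import *
tgt(.640,-.264,.02,0.3)
snap('top','top3'); z=load('top3');P=cloud(z);Z=P[...,2]
print(rect(P,box(80,240,260,360)&(Z>.037)&(Z<.05)),rect(P,box(438,510,205,240)&(Z>.03)&(Z<.05)))"
```

```text
t 11.25 pos [ 0.6393 -0.2591  0.19  ] yaw -0.06 d cm [  0.07  -0.49 -17.  ] rot [0.05 0.17 0.36] F [-0.3  0.9 -0.1] open 0.999 ff 0.0 q [ 0.26  0.83  0.12  1.41 -0.12  0.9   0.41]Traceback (most recent call last):
  File "<string>", line 5, in <module>
    print(rect(P,box(80,240,260,360)&(Z>.037)&(Z<.05)),rect(P,box(438,510,205,240)&(Z>.03)&(Z<.05)))
                                                       ~~~~^^^^^^^^^^^^^^^^^^^^^^^^^^^^^^^^^^^^^^^^
  File "h.py", line 19, in rect
    n,l,s,_=cv2.connectedComponentsWithStats(m.astype(np.uint8)); k=1+s[1:,4].argmax(); q=P[l==k]
                                                                      ~~~~~~~~~~~~~~^^
ValueError: attempt to get argmax of an empty sequence
```

Call:
step_arm(increments=[[[0.1,-0.5,-2],[0,0,0.3]],[[0,0,-2],[0,0,0]],[[0,0,-2],[0,0,0]],[[0,0,-2],[0,0,0]],[[0,0,-2],[0,0,0]],[[0,0,-2],[0,0,0]],[[0,0,-2],[0,0,0]],[[0,0,-1.5],[0,0,0]],[[0,0,-1],[0,0,0]],[[0,0,-0.5],[0,0,0]]])

```text
clock: 12.3
tool_pos: [0.6389, -0.2621, 0.0184]
eef_rot: [0.706, 0.709, -0.0, -0.0]
contact_force: [-0.3, 0.6, 0.1]
opening: 1.0
finger_force: 0.0
```

Call:
step_arm(increments=[[[0,0,0],[0,0,0]],[[0,0,0],[0,0,0]],[[0,0,0],[0,0,0]],[[0,0,0],[0,0,0]],[[0,0,0],[0,0,0]],[[0,0,0],[0,0,0]],[[0,0,0],[0,0,0]],[[0,0,0],[0,0,0]],[[0,0,0],[0,0,0]],[[0,0,0],[0,0,0]]], fingers=0, grip_force=55)

```text
clock: 13.3
tool_pos: [0.6397, -0.2624, 0.0195]
eef_rot: [0.706, 0.709, 0.0, 0.0]
contact_force: [0.6, 0.1, 5.5]
opening: 0.56
finger_force: 55.0
```

```bash
python3 -c "
from h import *
tgt(.4877,-.0235,.25,0.4)"
```

```text
t 13.3 pos [ 0.6397 -0.2624  0.0195] yaw 0.26 d cm [-15.2   23.89  23.05] rot [0.01 0.06 0.14] F [0.6 0.1 5.5] open 0.56 ff 55.0 q [ 0.28  1.06  0.09  1.47 -0.13  0.62  0.43]
```

Call:
step_arm(increments=[[[0,0,1],[0,0,0]],[[0,0,2],[0,0,0]],[[0,0,2],[0,0,0]],[[0,0,3],[0,0,0]],[[0,0,3],[0,0,0]],[[0,0,3],[0,0,0]],[[-1.5,2.4,2],[0,0,0]],[[-1.5,2.4,2],[0,0,0]],[[-1.5,2.4,0],[0,0,0]],[[-1.5,2.4,0],[0,0,0]]])

```text
clock: 14.3
tool_pos: [0.5778, -0.1654, 0.1993]
eef_rot: [0.706, 0.708, -0.0, -0.0]
contact_force: [1.0, 1.1, -3.2]
opening: 0.564
finger_force: 55.0
```

Call:
step_arm(increments=[[[-1.5,2.4,0],[0,0,0]],[[-1.5,2.4,0],[0,0,0]],[[-1.5,2.4,0],[0,0,0]],[[-1.5,2.4,0],[0,0,0]],[[-1.5,2.4,0],[0,0,0]],[[-1.7,2.4,0],[0,0,0]],[[0,0,0],[0,0,0]],[[0,0,0],[0,0,0]],[[0,0,0],[0,0,0]],[[0,0,0],[0,0,0]]])

```text
clock: 15.3
tool_pos: [0.4877, -0.0235, 0.199]
eef_rot: [0.706, 0.708, -0.0, 0.0]
contact_force: [0.1, 0.1, -4.2]
opening: 0.563
finger_force: 55.0
```

```bash
python3 -c "
from h import *
tgt(.4877,-.0215,.1275,0.4); snap('side','s4'); snap('top','t4')
cv2.imwrite('pics/s4c.png',cv2.resize(load('s4')['p'][200:340,220:420,::-1],(800,560)))"
```

```text
t 15.3 pos [ 0.4877 -0.0235  0.199 ] yaw 0.15 d cm [-0.    0.2  -7.15] rot [0.04 0.03 0.25] F [ 0.1  0.1 -4.2] open 0.563 ff 55.0 q [-0.14  0.58  0.15  2.02 -0.15  0.55  0.12]
```

View pics/s4c.png

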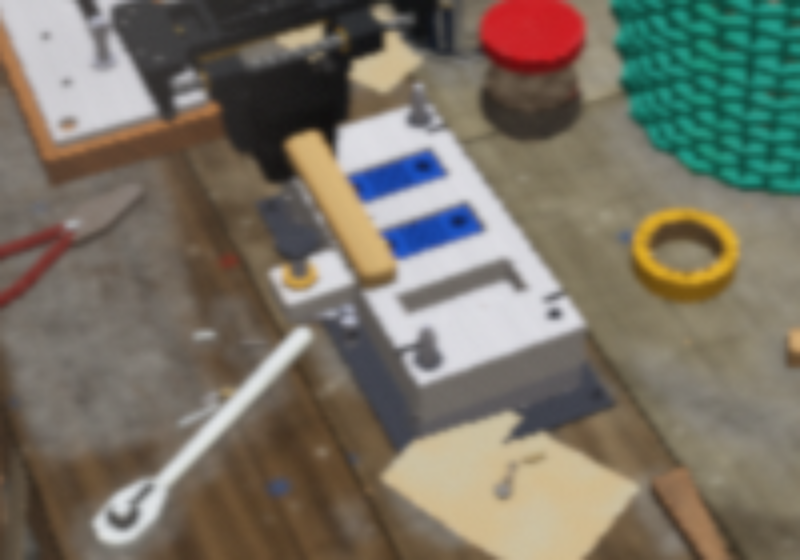

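Call:
step_arm(increments=[[[0,0.2,-1.5],[0,0,0]],[[0,0,-1.5],[0,0,0]],[[0,0,-1.5],[0,0,0]],[[0,0,-1.2],[0,0,0]],[[0,0,-1],[0,0,0]],[[0,0,-0.5],[0,0,0]],[[0,0,-0.4],[0,0,0]],[[0,0,-0.2],[0,0,0]],[[0,0,-0.2],[0,0,0]],[[0,0,-0.2],[0,0,0]]])

```text
clock: 16.4
tool_pos: [0.4873, -0.0206, 0.1184]
eef_rot: [0.706, 0.708, 0.0, 0.0]
contact_force: [-3.0, -0.3, 11.6]
opening: 0.562
finger_force: 55.0
```

Call:
step_arm(increments=[[[0,0,-0.15],[0,0,0]],[[0,0,-0.1],[0,0,0]],[[0,0,-0.1],[0,0,0]],[[0,0,-0.1],[0,0,0]],[[0,0,-0.1],[0,0,0]],[[0,0,-0.1],[0,0,0]],[[0,0,-0.1],[0,0,0]],[[0,0,0],[0,0,0]],[[0,0,0],[0,0,0]],[[0,0,0],[0,0,0]]])

```text
clock: 17.4
tool_pos: [0.4872, -0.0206, 0.1109]
eef_rot: [0.706, 0.708, 0.0, 0.0]
contact_force: [-2.2, 0.2, 9.4]
opening: 0.564
finger_force: 55.0
```

```bash
python3 -c "
from h import *
tgt(.4877,-.0215,.1095,0.4);snap('side','s5')
cv2.imwrite('pics/s5c.png',cv2.resize(load('s5')['p'][200:340,220:420,::-1],(800,560)))"
```

```text
t 17.4 pos [ 0.4872 -0.0206  0.1109] yaw 0.22 d cm [ 0.05 -0.09 -0.14] rot [-0.    0.05  0.18] F [-2.2  0.2  9.4] open 0.564 ff 55.0 q [-0.1   0.74  0.09  2.09 -0.19  0.32  0.14]
```

View pics/s5c.png

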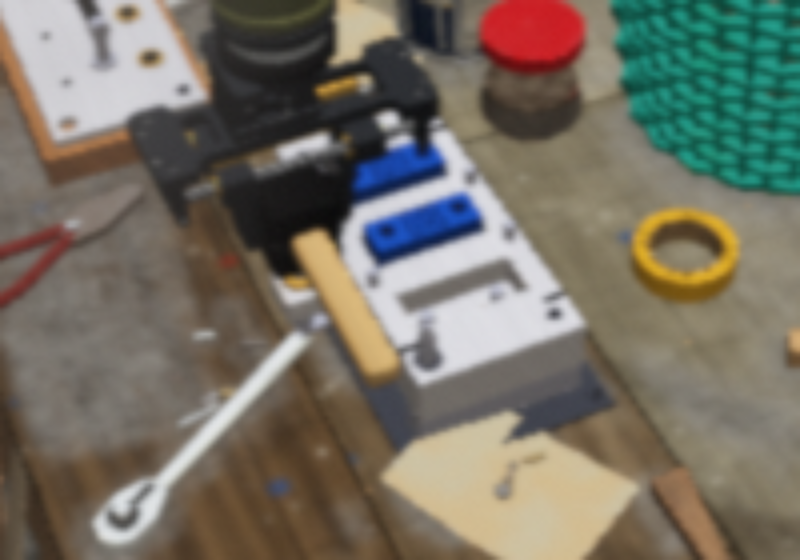

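The pads are rising. I keep pushing until the pin bottoms out.

Call:
step_arm(increments=[[[0,0,-0.1],[0,0,0]],[[0,0,-0.1],[0,0,0]],[[0,0,-0.1],[0,0,0]],[[0,0,0],[0,0,0]],[[0,0,0],[0,0,0]],[[0,0,0],[0,0,0]],[[0,0,0],[0,0,0]],[[0,0,0],[0,0,0]],[[0,0,0],[0,0,0]],[[0,0,0],[0,0,0]]])

```text
clock: 18.45
tool_pos: [0.4872, -0.0206, 0.1089]
eef_rot: [0.706, 0.708, 0.001, 0.0]
contact_force: [-6.1, 0.2, 21.8]
opening: 0.558
finger_force: 55.0
```

Call:
step_arm(increments=[[[0,0,-0.1],[0,0,0]],[[0,0,-0.1],[0,0,0]],[[0,0,0],[0,0,0]],[[0,0,0],[0,0,0]],[[0,0,0],[0,0,0]],[[0,0,0],[0,0,0]],[[0,0,0],[0,0,0]],[[0,0,0],[0,0,0]],[[0,0,0],[0,0,0]],[[0,0,0],[0,0,0]]])

```text
clock: 19.45
tool_pos: [0.4873, -0.0206, 0.1087]
eef_rot: [0.706, 0.708, 0.001, 0.001]
contact_force: [-8.3, 0.6, 41.9]
opening: 0.564
finger_force: 55.0
```

Call:
step_arm(increments=[[[0,0,1],[0,0,0]],[[0,0,2],[0,0,0]],[[0,0,2],[0,0,0]],[[0,0,3],[0,0,0]],[[0,0,2],[0,0,0]],[[1.5,-2.4,0],[0,0,0]],[[1.5,-2.4,0],[0,0,0]],[[1.5,-2.4,0],[0,0,0]],[[1.5,-2.4,0],[0,0,0]],[[1.5,-2.4,0],[0,0,0]]])

```text
clock: 20.45
tool_pos: [0.5626, -0.1414, 0.2046]
eef_rot: [0.706, 0.709, 0.0, -0.0]
contact_force: [0.6, -0.1, -3.5]
opening: 0.56
finger_force: 55.0
```

Call:
step_arm(increments=[[[1.5,-2.4,0],[0,0,0]],[[1.5,-2.4,0],[0,0,0]],[[1.5,-2.4,0],[0,0,0]],[[1.5,-2.4,0],[0,0,0]],[[1.5,-2.4,-2],[0,0,0]],[[0,0,-3],[0,0,0]],[[0,0,-3],[0,0,0]],[[0,0,-3],[0,0,0]],[[0,0,-2],[0,0,0]],[[0,0,-2],[0,0,0]]])

```text
clock: 21.45
tool_pos: [0.6366, -0.2602, 0.053]
eef_rot: [0.706, 0.709, -0.0, -0.001]
contact_force: [0.8, -0.1, -2.9]
opening: 0.561
finger_force: 55.0
```

```bash
python3 -c "
from h import *
tgt(.640,-.2624,.020,0.3)"
```

```text
t 21.45 pos [ 0.6366 -0.2602  0.053 ] yaw 0.24 d cm [ 0.34 -0.22 -3.3 ] rot [-0.03 -0.08  0.06] F [ 0.8 -0.1 -2.9] open 0.561 ff 55.0 q [ 0.27  1.01  0.1   1.48 -0.13  0.66  0.43]
```

Call:
step_arm(increments=[[[0,0,-1],[0,0,0]],[[0,0,-1],[0,0,0]],[[0,0,-0.5],[0,0,0]],[[0,0,-0.3],[0,0,0]],[[0,0,-0.2],[0,0,0]],[[0,0,-0.2],[0,0,0]],[[0,0,-0.1],[0,0,0]],[[0,0,0],[0,0,0]],[[0,0,0],[0,0,0]],[[0,0,0],[0,0,0]]])

```text
clock: 22.45
tool_pos: [0.6373, -0.2604, 0.0217]
eef_rot: [0.706, 0.709, 0.0, 0.0]
contact_force: [0.4, 0.2, -2.6]
opening: 0.564
finger_force: 55.0
```

Call:
step_arm(increments=[[[0,0,0],[0,0,0]],[[0,0,0],[0,0,0]],[[0,0,0],[0,0,0]],[[0,0,0],[0,0,0]],[[0,0,0],[0,0,0]],[[0,0,0],[0,0,0]],[[0,0,0],[0,0,0]],[[0,0,0],[0,0,0]],[[0,0,0],[0,0,0]],[[0,0,0],[0,0,0]]], fingers=1)

```text
clock: 23.45
tool_pos: [0.6372, -0.2604, 0.0215]
eef_rot: [0.706, 0.709, 0.0, 0.0]
contact_force: [-0.3, -0.2, 0.3]
opening: 0.999
finger_force: 0.0
```

Call:
step_arm(increments=[[[0,0,1],[0,0,0]],[[0,0,2],[0,0,0]],[[0,0,3],[0,0,0]],[[0,0,4],[0,0,0]],[[0,0,4],[0,0,0]],[[-1,0,4],[0,0,8]],[[-3,0,2],[0,0,8]],[[-4,0,0],[0,0,8]],[[-4,0,0],[0,0,8]],[[-4,0,0],[0,0,8]]])

```text
clock: 24.45
tool_pos: [0.4758, -0.2604, 0.2227]
eef_rot: [0.418, 0.908, -0.0, 0.001]
contact_force: [1.0, -1.1, 0.0]
opening: 1.004
finger_force: 0.0
```

```bash
python3 -c "
from h import *
tgt(.580,.040,.20,90.4)
snap('top','t6');z=load('t6');P=cloud(z);Z=P[...,2]; p=z['p'].astype(int)
blue=(p[...,2]>p[...,0]+50)&box(260,390,210,290)
for b in [(260,306,210,290),(306,340,210,290)]: print(rect(P,blue&box(*b)&(Z>.06)))
for b,n,lo,hi in [((300,340,268,300),'knock',.08,.12),((405,445,200,245),'mal',.05,.07),((80,240,260,360),'plate',.036,.05)]:
  try: print(n,rect(P,box(*b)&(Z>lo)&(Z<hi)))
  except Exception: print(n,'none')"
```

```text
t 24.45 pos [ 0.4758 -0.2604  0.2227] yaw 40.59 d cm [10.42 30.04 -2.27] rot [3.000e-02 1.000e-01 4.981e+01] F [ 1.  -1.1  0. ] open 1.004 ff 0.0 q [ 0.47  0.6  -0.09  1.84  0.08  0.71  1.05]
(array([500.9,  19.7]), 241.2, 44.0, 13.4, np.float64(86.2), 487)
(array([505.2, -23.8]), 232.9, 26.6, 0.1, np.float64(86.3), 463)
knock (array([487. , -23.2]), 28.1, 28.0, -0.0, np.float64(90.0), 152)
mal (array([ 638.2, -261.2]), 50.6, 49.9, -89.6, np.float64(60.8), 463)
plate (array([444., 337.]), 264.3, 126.3, 89.3, np.float64(41.5), 5716)
```

View pics/t6.png

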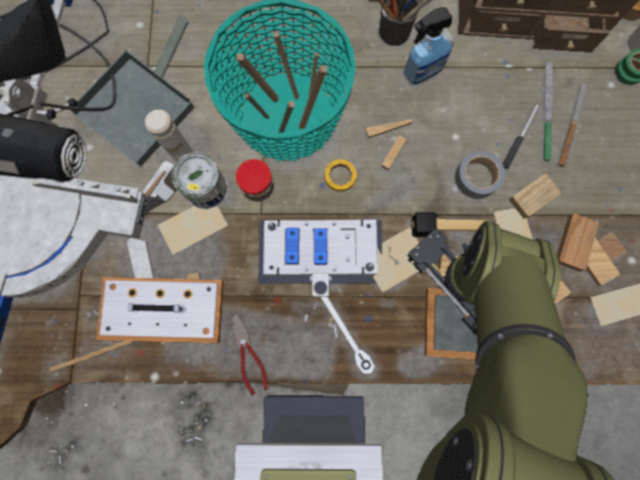

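```bash
python3 -c "
from h import *
z=load('t6');P=cloud(z);Z=P[...,2]; p=z['p'].astype(int)
blue=(p[...,2]>p[...,0]+50)&(Z>.078)
for b in [(275,306,215,273),(306,340,215,273)]: print(rect(P,blue&box(*b)))
print(rect(P,box(80,240,260,360)&(Z>.037)&(Z<.046)))
tgt(.58,.040,.20,90.4)"
```

```text
(array([500.9,  19.7]), 241.2, 44.0, 13.4, np.float64(86.2), 487)
(array([503.7, -24. ]), 229.9, 26.5, 0.3, np.float64(86.3), 462)
(array([442.9, 337.3]), 255.6, 125.8, 88.4, np.float64(41.4), 5427)
t 24.5 pos [ 0.4658 -0.2609  0.2218] yaw 40.64 d cm [11.42 30.09 -2.18] rot [ 0.25 -0.61 49.76] F [-6.8  0.6 -0.8] open 0.998 ff 0.0 q [ 0.48  0.59 -0.09  1.85  0.08  0.71  1.05]
```

Call:
step_arm(increments=[[[1.14,3.01,0],[0,0,4.98]],[[1.14,3.01,0],[0,0,4.98]],[[1.14,3.01,0],[0,0,4.98]],[[1.14,3.01,0],[0,0,4.98]],[[1.14,3.01,0],[0,0,4.98]],[[1.14,3.01,0],[0,0,4.98]],[[1.14,3.01,0],[0,0,4.98]],[[1.14,3.01,0],[0,0,4.98]],[[1.14,3.01,-1],[0,0,4.98]],[[1.14,3.01,-1],[0,0,4.98]]], fingers=0.5)

```text
clock: 25.5
tool_pos: [0.5922, 0.0417, 0.2023]
eef_rot: [-0.002, 1.0, -0.0, 0.001]
contact_force: [0.0, -1.3, -0.5]
opening: 0.5
finger_force: 0.0
```

```bash
python3 -c "
from h import *
tgt(.5795,.040,.0725,90.4)
z=load('t6');P=cloud(z);Z=P[...,2]; p=z['p'].astype(int)
blue=(p[...,2]>p[...,0]+50)&(Z>.08)&(Z<.09)&(P[...,0]>.53)
for b in [(275,306,215,273),(306,340,215,273)]: print(rect(P,blue&box(*b)))"
```

```text
t 25.5 pos [0.5922 0.0417 0.2023] yaw 90.18 d cm [ -1.27  -0.17 -12.98] rot [0.02 0.11 0.22] F [ 0.  -1.3 -0.5] open 0.5 ff 0.0 q [ 0.02  0.7  -0.29  1.7   0.27  0.78  1.18]
(array([578.8,  38.8]), 78.3, 28.9, 0.8, np.float64(85.9), 458)
(array([579.2, -23.7]), 78.9, 26.5, 0.3, np.float64(86.2), 437)
```

Call:
step_arm(increments=[[[-1.3,-0.2,-1],[0,0,0.2]],[[0,0,-2],[0,0,0]],[[0,0,-2],[0,0,0]],[[0,0,-2],[0,0,0]],[[0,0,-2],[0,0,0]],[[0,0,-2],[0,0,0]],[[0,0,-1],[0,0,0]],[[0,0,-0.5],[0,0,0]],[[0,0,-0.4],[0,0,0]],[[0,0,0],[0,0,0]]])

```text
clock: 26.5
tool_pos: [0.5785, 0.0386, 0.0728]
eef_rot: [-0.002, 1.0, -0.0, 0.0]
contact_force: [0.1, -0.2, 0.0]
opening: 0.501
finger_force: 0.0
```

Call:
step_arm(increments=[[[0,0,0],[0,0,0]],[[0,0,0],[0,0,0]],[[0,0,0],[0,0,0]],[[0,0,0],[0,0,0]],[[0,0,0],[0,0,0]],[[0,0,0],[0,0,0]],[[0,0,0],[0,0,0]],[[0,0,0],[0,0,0]],[[0,0,0],[0,0,0]],[[0,0,0],[0,0,0]]], fingers=0, grip_force=30)

```text
clock: 27.5
tool_pos: [0.5787, 0.0387, 0.0731]
eef_rot: [-0.002, 1.0, 0.0, 0.001]
contact_force: [0.3, 0.6, 6.1]
opening: 0.336
finger_force: 30.0
```

```bash
python3 -c "
from h import *
tgt(.5795,.040,.0725,90.4)"
```

```text
t 27.5 pos [0.5787 0.0387 0.0731] yaw 90.25 d cm [ 0.08  0.13 -0.06] rot [-0.01  0.06  0.15] F [0.3 0.6 6.1] open 0.336 ff 30.0 q [-0.03  0.87 -0.21  1.82  0.35  0.48  1.1 ]
```

Call:
step_arm(increments=[[[0,0,0.5],[0,0,0]],[[0,0,1],[0,0,0]],[[0,0,1],[0,0,0]],[[0,0,1],[0,0,0]],[[0,0,1.5],[0,0,0]],[[0,0,2],[0,0,0]],[[0,0,2],[0,0,0]],[[-0.5,-1,2],[0,0,0]],[[-0.5,-2,1],[0,0,0]],[[-1,-3,0],[0,0,0]]])

```text
clock: 28.5
tool_pos: [0.56, -0.0197, 0.1952]
eef_rot: [-0.004, 1.0, 0.001, 0.003]
contact_force: [0.5, -0.7, -1.8]
opening: 0.339
finger_force: 30.0
```

Call:
step_arm(increments=[[[-1.5,-4,0],[0,0,-0.3]],[[-1.5,-4,0],[0,0,-0.3]],[[-1.5,-4,0],[0,0,-0.3]],[[-1.5,-4,0],[0,0,-0.3]],[[-1.5,-4,0],[0,0,-0.3]],[[-1.5,-4,0],[0,0,-0.3]],[[-1.5,-4,0],[0,0,-0.3]],[[-1.5,-4,0],[0,0,-0.3]],[[-1.5,-3,-1],[0,0,-0.3]],[[-1.2,-2,-2],[0,0,-0.3]]])

```text
clock: 29.5
tool_pos: [0.4104, -0.3954, 0.1641]
eef_rot: [0.026, 1.0, -0.002, 0.001]
contact_force: [1.1, -0.1, -2.0]
opening: 0.34
finger_force: 30.0
```

```bash
python3 -c "
from h import *
r.snapshot('top');r.snapshot('top');tgt(.4117,-.3937,.057,87.3)"
```

```text
t 29.6 pos [ 0.4064 -0.3948  0.1609] yaw 86.83 d cm [  0.53   0.11 -10.39] rot [ 0.01 -0.32  0.47] F [-0.3  0.7 -1.6] open 0.337 ff 30.0 q [ 0.88  0.73 -0.33  1.81  0.37  0.66  1.85]
```

Call:
step_arm(increments=[[[0.5,0,-2],[0,0,0.4]],[[0,0,-2],[0,0,0]],[[0,0,-2],[0,0,0]],[[0,0,-1.5],[0,0,0]],[[0,0,-1],[0,0,0]],[[0,0,-0.8],[0,0,0]],[[0,0,-0.5],[0,0,0]],[[0,0,-0.3],[0,0,0]],[[0,0,0],[0,0,0]],[[0,0,0],[0,0,0]]])

```text
clock: 30.6
tool_pos: [0.4164, -0.3916, 0.0619]
eef_rot: [0.021, 1.0, -0.0, 0.0]
contact_force: [-1.1, -0.2, -1.0]
opening: 0.335
finger_force: 30.0
```

```bash
python3 -c "
from h import *
tgt(.4117,-.3937,.057,87.3);snap('side','s7')
cv2.imwrite('pics/s7c.png',cv2.resize(load('s7')['p'][320:470,240:420,::-1],(720,600)))"
```

```text
t 30.6 pos [ 0.4164 -0.3916  0.0619] yaw 87.64 d cm [-0.47 -0.21 -0.49] rot [ 0.02  0.03 -0.34] F [-1.1 -0.2 -1. ] open 0.335 ff 30.0 q [ 0.82  0.89 -0.25  1.85  0.44  0.46  1.79]
```

View pics/s7c.png

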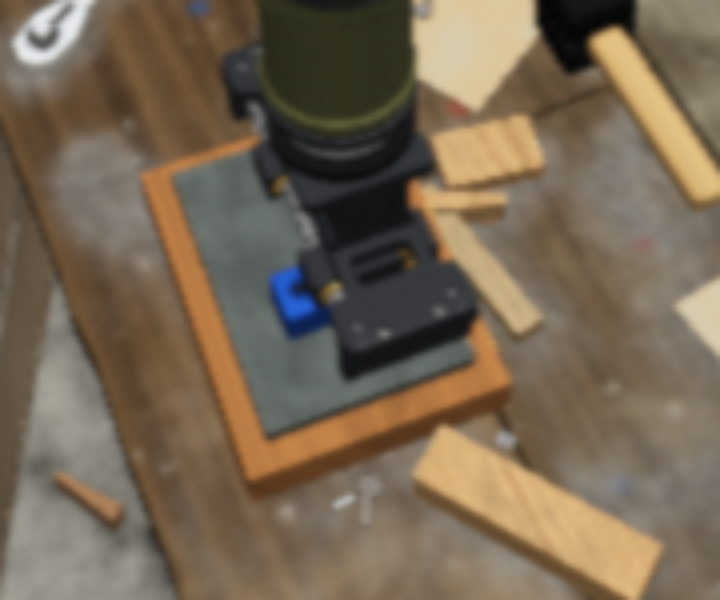

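Call:
step_arm(increments=[[[-0.4,-0.2,0],[0,0,-0.3]],[[0,0,-0.2],[0,0,0]],[[0,0,-0.1],[0,0,0]],[[0,0,-0.1],[0,0,0]],[[0,0,-0.1],[0,0,0]],[[0,0,0],[0,0,0]],[[0,0,0],[0,0,0]],[[0,0,0],[0,0,0]],[[0,0,0],[0,0,0]],[[0,0,0],[0,0,0]]])

```text
clock: 31.65
tool_pos: [0.4123, -0.3933, 0.0567]
eef_rot: [0.023, 1.0, 0.0, 0.0]
contact_force: [-0.7, 0.1, 3.4]
opening: 0.339
finger_force: 30.0
```

Call:
step_arm(increments=[[[0,0,0],[0,0,0]],[[0,0,0],[0,0,0]],[[0,0,0],[0,0,0]],[[0,0,0],[0,0,0]],[[0,0,0],[0,0,0]],[[0,0,0],[0,0,0]],[[0,0,0.5],[0,0,0]],[[0,0,1],[0,0,0]],[[0,0,1],[0,0,0]],[[0,0,2],[0,0,0]]], fingers=0.5)

```text
clock: 32.65
tool_pos: [0.4118, -0.393, 0.102]
eef_rot: [0.023, 1.0, 0.0, -0.001]
contact_force: [-0.3, 0.1, -0.2]
opening: 0.502
finger_force: 0.0
```

Call:
step_arm(increments=[[[0,0,4],[0,0,0]],[[0,0,4],[0,0,0]],[[1.7,4,2],[0,0,0.3]],[[1.9,4,0],[0,0,0.3]],[[1.9,4,0],[0,0,0.3]],[[1.9,4,0],[0,0,0.3]],[[1.9,4,0],[0,0,0.3]],[[1.9,4,0],[0,0,0.3]],[[1.9,4,0],[0,0,0.3]],[[1.9,4,0],[0,0,0.3]]])

```text
clock: 33.65
tool_pos: [0.5629, -0.0717, 0.2027]
eef_rot: [0.002, 1.0, -0.0, 0.001]
contact_force: [0.8, -1.0, -0.8]
opening: 0.502
finger_force: 0.0
```

```bash
python3 -c "
from h import *
snap('top','t8');tgt(.579,-.0233,.073,90.4)
z=load('t8');P=cloud(z);Z=P[...,2]; p=z['p'].astype(int)
blue=(p[...,2]>p[...,0]+50)
print(rect(P,blue&box(415,530,280,370)&(Z>.06)&(Z<.074)))
for b,n,lo,hi in [((405,445,200,245),'mal',.05,.07),((80,240,260,360),'plate',.037,.046)]:
  try: print(n,rect(P,box(*b)&(Z>lo)&(Z<hi)))
  except Exception: print(n,'none')"
```

```text
t 33.7 pos [ 0.5669 -0.0608  0.2033] yaw 90.41 d cm [  1.21   3.75 -13.03] rot [-0.49  0.39 -0.01] F [3.9 5.9 0.6] open 0.499 ff 0.0 q [ 0.23  0.67 -0.33  1.77  0.29  0.74  1.32]
(array([ 413.7, -392. ]), 79.8, 30.8, -2.9, np.float64(69.4), 533)
mal (array([ 637.9, -261.8]), 50.9, 50.3, 89.6, np.float64(60.6), 486)
plate (array([442.9, 337.8]), 258.1, 124.1, 88.8, np.float64(41.5), 5436)
```

Call:
step_arm(increments=[[[0.4,1.2,-1],[0,0,0]],[[0.4,1.2,-2],[0,0,0]],[[0.4,1.2,-2],[0,0,0]],[[0.4,1.2,-1],[0,0,0]],[[0,0,-1],[0,0,0]],[[0,0,0],[0,0,0]],[[0,0,0],[0,0,0]],[[0,0,0],[0,0,0]],[[0,0,0],[0,0,0]],[[0,0,0],[0,0,0]]])

```text
clock: 34.7
tool_pos: [0.5784, -0.0258, 0.132]
eef_rot: [0.002, 1.0, -0.0, 0.0]
contact_force: [-0.2, 0.3, -0.2]
opening: 0.504
finger_force: 0.0
```

```bash
python3 -c "
from h import *
tgt(.579,-.0233,.073,90.4)"
```

```text
t 34.7 pos [ 0.5784 -0.0258  0.132 ] yaw 89.72 d cm [ 0.06  0.25 -5.9 ] rot [0.01 0.04 0.68] F [-0.2  0.3 -0.2] open 0.504 ff 0.0 q [ 0.12  0.78 -0.27  1.8   0.34  0.6   1.21]
```

Call:
step_arm(increments=[[[0,0.3,0],[0,0,0.7]],[[0,0,-1],[0,0,0]],[[0,0,-1.5],[0,0,0]],[[0,0,-1.5],[0,0,0]],[[0,0,-1],[0,0,0]],[[0,0,-0.6],[0,0,0]],[[0,0,-0.3],[0,0,0]],[[0,0,0],[0,0,0]],[[0,0,0],[0,0,0]],[[0,0,0],[0,0,0]]])

```text
clock: 35.7
tool_pos: [0.5786, -0.0224, 0.073]
eef_rot: [-0.004, 1.0, 0.0, 0.0]
contact_force: [0.2, -0.3, -0.1]
opening: 0.495
finger_force: 0.0
```

Call:
step_arm(increments=[[[0,0,0],[0,0,0]],[[0,0,0],[0,0,0]],[[0,0,0],[0,0,0]],[[0,0,0],[0,0,0]],[[0,0,0],[0,0,0]],[[0,0,0],[0,0,0]],[[0,0,0],[0,0,0]],[[0,0,0],[0,0,0]],[[0,0,0],[0,0,0]],[[0,0,0],[0,0,0]]], fingers=0, grip_force=30)

```text
clock: 36.7
tool_pos: [0.5784, -0.0225, 0.0728]
eef_rot: [-0.004, 1.0, -0.0, 0.0]
contact_force: [-0.5, -1.4, 4.9]
opening: 0.337
finger_force: 30.0
```

```bash
python3 -c "
from h import *
tgt(.579,-.0233,.073,90.4)"
```

```text
t 36.7 pos [ 0.5784 -0.0225  0.0728] yaw 90.44 d cm [ 0.06 -0.08  0.02] rot [ 0.01  0.02 -0.04] F [-0.5 -1.4  4.9] open 0.337 ff 30.0 q [ 0.09  0.87 -0.23  1.83  0.38  0.48  1.18]
```

Call:
step_arm(increments=[[[0,0,0.5],[0,0,0]],[[0,0,1],[0,0,0]],[[0,0,1],[0,0,0]],[[0,0,1],[0,0,0]],[[0,0,1.5],[0,0,0]],[[0,0,2],[0,0,0]],[[0,0,2],[0,0,0]],[[-0.5,-1,2],[0,0,0]],[[-1,-2,1],[0,0,0]],[[-1.6,-3,0],[0,0,0]]])

```text
clock: 37.7
tool_pos: [0.5492, -0.0808, 0.1951]
eef_rot: [-0.006, 1.0, 0.001, 0.003]
contact_force: [0.3, -0.7, -1.1]
opening: 0.339
finger_force: 30.0
```

Call:
step_arm(increments=[[[-1.8,-3.5,0],[0,0,-0.4]],[[-1.8,-3.5,0],[0,0,-0.4]],[[-1.8,-3.5,0],[0,0,-0.4]],[[-1.8,-3.5,0],[0,0,-0.4]],[[-1.8,-3.5,0],[0,0,-0.4]],[[-1.8,-3.5,0],[0,0,-0.4]],[[-1.5,-2.6,0],[0,0,-0.4]],[[-0.7,-1,-1],[0,0,-0.3]],[[0,0,-2],[0,0,0]],[[0,0,-2],[0,0,0]]])

```text
clock: 38.7
tool_pos: [0.4177, -0.3279, 0.1422]
eef_rot: [0.023, 1.0, 0.0, 0.001]
contact_force: [-0.7, 0.0, -0.3]
opening: 0.337
finger_force: 30.0
```

Call:
step_arm(increments=[[[0,0,-2],[0,0,0]],[[0,0,-1.5],[0,0,0]],[[0,0,-1],[0,0,0]],[[0,0,-0.5],[0,0,0]],[[0,0,0],[0,0,0]],[[0,0,0],[0,0,0]],[[0,0,0],[0,0,0]],[[0,0,0],[0,0,0]],[[0,0,0],[0,0,0]],[[0,0,0],[0,0,0]]])

```text
clock: 39.7
tool_pos: [0.4173, -0.3285, 0.0928]
eef_rot: [0.023, 1.0, -0.0, 0.0]
contact_force: [-0.8, 1.0, -2.1]
opening: 0.342
finger_force: 30.0
```

```bash
python3 -c "
from h import *
tgt(.417,-.328,.057,87.3)"
```

```text
t 39.7 pos [ 0.4173 -0.3285  0.0928] yaw 87.34 d cm [-0.03  0.05 -3.58] rot [ 0.01  0.02 -0.04] F [-0.8  1.  -2.1] open 0.342 ff 30.0 q [ 0.73  0.8  -0.25  1.96  0.45  0.43  1.67]
```

Call:
step_arm(increments=[[[0,0,-1],[0,0,0]],[[0,0,-1],[0,0,0]],[[0,0,-0.6],[0,0,0]],[[0,0,-0.4],[0,0,0]],[[0,0,-0.2],[0,0,0]],[[0,0,-0.2],[0,0,0]],[[0,0,-0.2],[0,0,0]],[[0,0,0],[0,0,0]],[[0,0,0],[0,0,0]],[[0,0,0],[0,0,0]]])

```text
clock: 40.7
tool_pos: [0.4173, -0.3284, 0.0567]
eef_rot: [0.023, 1.0, -0.0, 0.0]
contact_force: [0.8, 0.4, -0.9]
opening: 0.337
finger_force: 30.0
```

```bash
python3 -c "
from h import *
tgt(.417,-.328,.057,87.3);snap('side','s9')
cv2.imwrite('pics/s9c.png',cv2.resize(load('s9')['p'][320:470,240:420,::-1],(720,600)))"
```

```text
t 40.7 pos [ 0.4173 -0.3284  0.0567] yaw 87.35 d cm [-0.03  0.04  0.03] rot [ 0.01  0.01 -0.05] F [ 0.8  0.4 -0.9] open 0.337 ff 30.0 q [ 0.7   0.87 -0.2   1.98  0.47  0.34  1.64]
```

View pics/s9c.png

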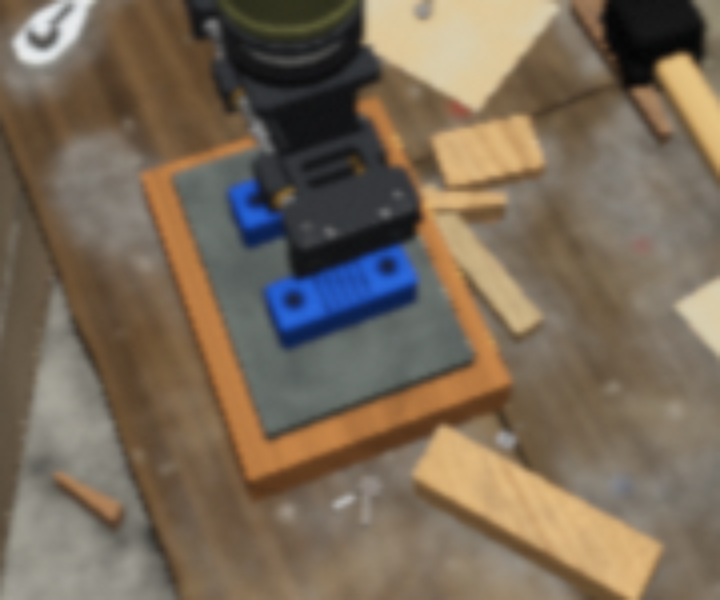

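The first pad lies flat and the second is about to touch. The mallet has been knocked aside, from about px 590 to 655 in the crop, but it is still on the bench. I set the second pad down.

Call:
step_arm(increments=[[[0,0,-0.1],[0,0,0]],[[0,0,0],[0,0,0]],[[0,0,0],[0,0,0]],[[0,0,0],[0,0,0]],[[0,0,0],[0,0,0]],[[0,0,0],[0,0,0]],[[0,0,0],[0,0,0]],[[0,0,0],[0,0,0]],[[0,0,0],[0,0,0]],[[0,0,0],[0,0,0]]])

```text
clock: 41.75
tool_pos: [0.4173, -0.3285, 0.0563]
eef_rot: [0.023, 1.0, -0.0, 0.0]
contact_force: [-0.2, 0.6, 7.1]
opening: 0.337
finger_force: 30.0
```

Call:
step_arm(increments=[[[0,0,0],[0,0,0]],[[0,0,0],[0,0,0]],[[0,0,0],[0,0,0]],[[0,0,0],[0,0,0]],[[0,0,0],[0,0,0]],[[0,0,0],[0,0,0]],[[0,0,0.5],[0,0,0]],[[0,0,1],[0,0,0]],[[0,0,1],[0,0,0]],[[0,0,2],[0,0,0]]], fingers=0.5)

```text
clock: 42.75
tool_pos: [0.4168, -0.3281, 0.1011]
eef_rot: [0.023, 1.0, 0.0, -0.001]
contact_force: [0.5, 0.2, 0.7]
opening: 0.496
finger_force: 0.0
```

Call:
step_arm(increments=[[[0,0,4],[0,0,-8]],[[0,0,4],[0,0,-8]],[[0,3,4],[0,0,-8]],[[0,4,3],[0,0,-8]],[[0,4,0],[0,0,-8]],[[0,4,0],[0,0,-8]],[[0,4,0],[0,0,-8]],[[0,4,0],[0,0,-8]],[[0,4,0],[0,0,-8]],[[0,3,0],[0,0,-8]]])

```text
clock: 43.75
tool_pos: [0.4169, -0.0256, 0.2514]
eef_rot: [0.662, 0.75, 0.001, -0.0]
contact_force: [-0.4, -0.0, 0.0]
opening: 0.496
finger_force: 0.0
```

```bash
python3 -c "
from h import *
snap('top','t10');tgt(.442,.3379,.20,-1.1)
z=load('t10');P=cloud(z);Z=P[...,2]; p=z['p'].astype(int)
blue=(p[...,2]>p[...,0]+50)
for b in [(415,530,280,370)]: 
  m=blue&box(*b)&(Z>.06)&(Z<.074)
  n,l,s,_=cv2.connectedComponentsWithStats(m.astype(np.uint8))
  for k in range(1,n):
    if s[k,4]>50: print(rect(P,l==k))
print('plate',rect(P,box(80,240,260,360)&(Z>.037)&(Z<.046)))
print('handle',rect(P,box(80,240,260,360)&(Z>.07)&(Z<.1)))"
```

```text
t 43.8 pos [ 0.4172 -0.0202  0.2513] yaw 7.27 d cm [ 2.48 35.81 -5.13] rot [-0.26  0.08 -8.37] F [-0.3  3.1  0.6] open 0.503 ff 0.0 q [-0.1   0.41  0.06  2.15 -0.05  0.59  0.12]
(array([ 418.5, -327. ]), 79.7, 31.6, -2.8, np.float64(69.4), 539)
(array([ 413.6, -391.9]), 79.5, 30.8, -2.6, np.float64(69.5), 536)
plate (array([442.7, 338.6]), 260.0, 127.4, 89.1, np.float64(41.4), 5457)
handle (array([442.1, 335. ]), 110.8, 15.5, 89.0, np.float64(81.2), 359)
```

View pics/t10.png

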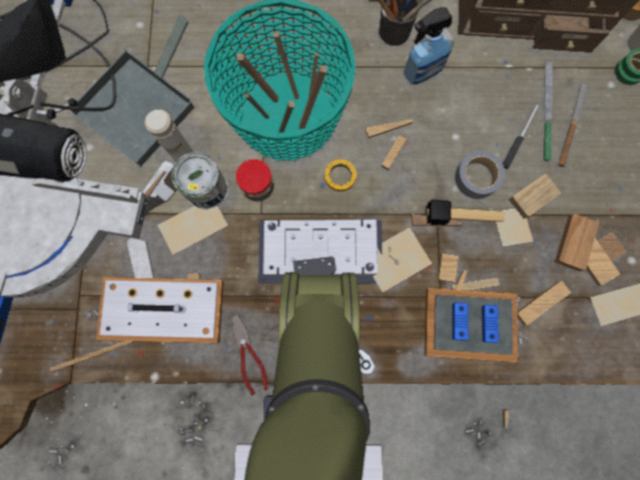

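Both pads lie flat and apart on the slate. The top half is undisturbed on the board, with its handle at px (157,308).

Call:
step_arm(increments=[[[0.25,3.6,0],[0,0,-0.8]],[[0.25,4,0],[0,0,-0.8]],[[0.25,4,0],[0,0,-0.8]],[[0.25,4,0],[0,0,-0.8]],[[0.25,4,0],[0,0,-0.8]],[[0.25,4,0],[0,0,-0.8]],[[0.25,4,0],[0,0,-0.8]],[[0.25,4,-2],[0,0,-0.8]],[[0.25,3,-3],[0,0,-0.8]],[[0.25,1.7,-4],[0,0,-1]]])

```text
clock: 44.8
tool_pos: [0.4428, 0.3393, 0.1615]
eef_rot: [0.711, 0.703, 0.003, -0.001]
contact_force: [0.8, -0.4, 0.1]
opening: 0.499
finger_force: 0.0
```

Call:
step_arm(increments=[[[0,0,-2],[0,0,0]],[[0,0,-1],[0,0,0]],[[0,0,0],[0,0,0]],[[0,0,0],[0,0,0]],[[0,0,0],[0,0,0]],[[0,0,0],[0,0,0]],[[0,0,0],[0,0,0]],[[0,0,0],[0,0,0]],[[0,0,0],[0,0,0]],[[0,0,0],[0,0,0]]])

```text
clock: 45.8
tool_pos: [0.4422, 0.3346, 0.1306]
eef_rot: [0.712, 0.702, 0.0, 0.0]
contact_force: [-0.2, 0.1, 0.5]
opening: 0.501
finger_force: 0.0
```

```bash
python3 -c "
from h import *
tgt(.4419,.3379,.0567,-1.05)"
```

```text
t 45.8 pos [0.4422 0.3346 0.1306] yaw -0.85 d cm [-0.03  0.33 -7.39] rot [ 0.   0.  -0.2] F [-0.2  0.1  0.5] open 0.501 ff 0.0 q [-0.79  0.76  0.11  1.89 -0.15  0.51 -0.6 ]
```

Call:
step_arm(increments=[[[0,0.3,-1],[0,0,-0.2]],[[0,0,-2],[0,0,0]],[[0,0,-2],[0,0,0]],[[0,0,-1.4],[0,0,0]],[[0,0,-0.7],[0,0,0]],[[0,0,-0.3],[0,0,0]],[[0,0,0],[0,0,0]],[[0,0,0],[0,0,0]],[[0,0,0],[0,0,0]],[[0,0,0],[0,0,0]]])

```text
clock: 46.8
tool_pos: [0.4425, 0.3379, 0.0571]
eef_rot: [0.714, 0.701, 0.001, 0.0]
contact_force: [0.2, -0.4, 0.9]
opening: 0.504
finger_force: 0.0
```

Call:
step_arm(increments=[[[0,0,0],[0,0,0]],[[0,0,0],[0,0,0]],[[0,0,0],[0,0,0]],[[0,0,0],[0,0,0]],[[0,0,0],[0,0,0]],[[0,0,0],[0,0,0]],[[0,0,0],[0,0,0]],[[0,0,0],[0,0,0]],[[0,0,0],[0,0,0]],[[0,0,0],[0,0,0]]], fingers=0, grip_force=55)

```text
clock: 47.8
tool_pos: [0.442, 0.3376, 0.0565]
eef_rot: [0.714, 0.701, -0.0, -0.0]
contact_force: [-1.1, 0.1, -1.3]
opening: 0.136
finger_force: 54.9
```

```bash
python3 -c "
from h import *
tgt(.4419,.3379,.0567,-1.05)"
```

```text
t 47.8 pos [0.442  0.3376 0.0565] yaw -1.04 d cm [-0.01  0.03  0.02] rot [ 0.01 -0.02 -0.01] F [-1.1  0.1 -1.3] open 0.136 ff 54.9 q [-0.78  0.88  0.07  1.91 -0.17  0.36 -0.59]
```

Call:
step_arm(increments=[[[0,0,0.5],[0,0,0]],[[0,0,1],[0,0,0]],[[0,0,1.5],[0,0,0]],[[0,0,2],[0,0,0]],[[0,0,2],[0,0,0]],[[0,0,2],[0,0,0]],[[0,0,2],[0,0,0]],[[0.5,-1,2],[0,0,0]],[[1,-2.5,1],[0,0,0]],[[1.4,-3.5,0],[0,0,0.2]]])

```text
clock: 48.8
tool_pos: [0.4712, 0.2697, 0.1985]
eef_rot: [0.711, 0.704, 0.002, -0.0]
contact_force: [1.6, 1.2, -7.7]
opening: 0.129
finger_force: 55.2
```

Call:
step_arm(increments=[[[1.4,-3.5,0],[0,0,0.2]],[[1.4,-3.5,0],[0,0,0.2]],[[1.4,-3.5,0],[0,0,0.2]],[[1.4,-3.5,0],[0,0,0.2]],[[1.4,-3.5,0],[0,0,0.2]],[[1.4,-3.5,0],[0,0,0.2]],[[1.2,-3.5,0],[0,0,0.2]],[[0.8,-2.3,0],[0,0,0]],[[0.4,-1.4,0],[0,0,0]],[[0,-0.4,0],[0,0,0]]])

```text
clock: 49.8
tool_pos: [0.579, -0.0205, 0.1966]
eef_rot: [0.705, 0.709, -0.0, 0.0]
contact_force: [0.1, 0.3, -8.1]
opening: 0.136
finger_force: 55.2
```

Call:
step_arm(increments=[[[0,0,0],[0,0,0]],[[0,0,0],[0,0,0]],[[0,0,0],[0,0,0]],[[0,0,0],[0,0,0]],[[0,0,0],[0,0,0]],[[0,0,0],[0,0,0]],[[0,0,0],[0,0,0]],[[0,0,0],[0,0,0]],[[0,0,0],[0,0,0]],[[0,0,0],[0,0,0]]])

```text
clock: 50.8
tool_pos: [0.5792, -0.0184, 0.1965]
eef_rot: [0.704, 0.71, 0.0, -0.0]
contact_force: [-0.2, -0.5, -7.3]
opening: 0.13
finger_force: 55.2
```

```bash
python3 -c "
from h import *
tgt(.5790,-.0202,.135,.55); snap('side','s11');snap('top','t11')
cv2.imwrite('pics/s11c.png',cv2.resize(load('s11')['p'][190:330,240:420,::-1],(720,560)))"
```

```text
t 50.8 pos [ 0.5792 -0.0184  0.1965] yaw 0.54 d cm [-0.02 -0.18 -6.15] rot [-0.    0.    0.01] F [-0.2 -0.5 -7.3] open 0.13 ff 55.2 q [-0.08  0.68  0.05  1.76 -0.05  0.7   0.01]
```

View pics/s11c.png

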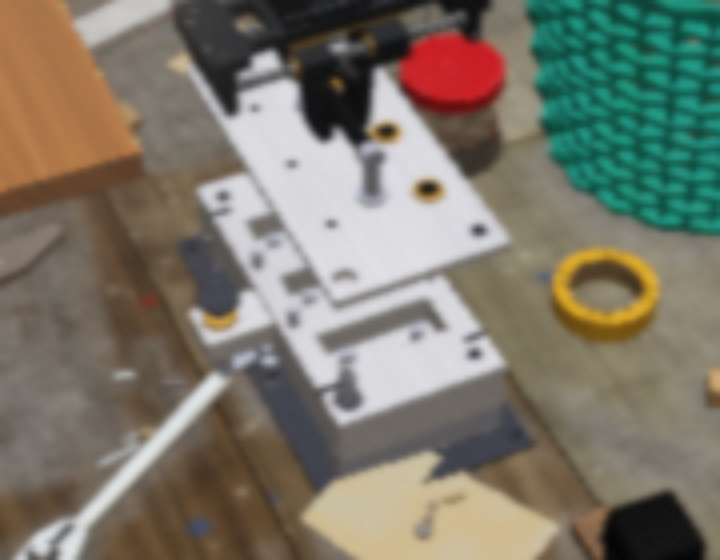

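Call:
step_arm(increments=[[[0,-0.2,-1],[0,0,0]],[[0,0,-1.5],[0,0,0]],[[0,0,-1.5],[0,0,0]],[[0,0,-1],[0,0,0]],[[0,0,-0.8],[0,0,0]],[[0,0,-0.5],[0,0,0]],[[0,0,-0.3],[0,0,0]],[[0,0,0],[0,0,0]],[[0,0,0],[0,0,0]],[[0,0,0],[0,0,0]]])

```text
clock: 51.9
tool_pos: [0.5796, -0.0204, 0.131]
eef_rot: [0.704, 0.711, 0.0, 0.0]
contact_force: [-0.3, 0.3, -6.7]
opening: 0.13
finger_force: 55.2
```

```bash
python3 -c "
from h import *
tgt(.5790,-.0202,.115,.55); print(r.get_state()['moment'])"
```

```text
t 51.9 pos [ 0.5796 -0.0204  0.131 ] yaw 0.55 d cm [-0.06  0.02 -1.6 ] rot [-0.    0.07 -0.  ] F [-0.3  0.3 -6.7] open 0.13 ff 55.2 q [-0.07  0.78  0.04  1.81 -0.05  0.56  0.01]
[-0.0656055   0.05016422  0.01604176]
```

Call:
step_arm(increments=[[[0,0,-0.3],[0,0,0]],[[0,0,-0.3],[0,0,0]],[[0,0,-0.3],[0,0,0]],[[0,0,-0.2],[0,0,0]],[[0,0,-0.2],[0,0,0]],[[0,0,-0.2],[0,0,0]],[[0,0,-0.2],[0,0,0]],[[0,0,0],[0,0,0]],[[0,0,0],[0,0,0]],[[0,0,0],[0,0,0]]])

```text
clock: 52.9
tool_pos: [0.5793, -0.0204, 0.1136]
eef_rot: [0.704, 0.71, 0.0, 0.0]
contact_force: [1.1, 0.4, -7.3]
opening: 0.129
finger_force: 55.2
```

```bash
python3 -c "
from h import *
tgt(.5790,-.0202,.094,.55); print(r.get_state()['moment'])"
```

```text
t 52.9 pos [ 0.5793 -0.0204  0.1136] yaw 0.55 d cm [-0.03  0.02 -1.96] rot [-0.    0.02  0.  ] F [ 1.1  0.4 -7.3] open 0.129 ff 55.2 q [-0.06  0.8   0.03  1.82 -0.05  0.52  0.01]
[0.03740465 0.08939812 0.00898251]
```

Call:
step_arm(increments=[[[0,0,-0.3],[0,0,0]],[[0,0,-0.2],[0,0,0]],[[0,0,-0.2],[0,0,0]],[[0,0,-0.2],[0,0,0]],[[0,0,-0.2],[0,0,0]],[[0,0,-0.2],[0,0,0]],[[0,0,-0.2],[0,0,0]],[[0,0,-0.2],[0,0,0]],[[0,0,-0.1],[0,0,0]],[[0,0,0],[0,0,0]]])

```text
clock: 53.9
tool_pos: [0.5796, -0.0202, 0.0953]
eef_rot: [0.704, 0.711, 0.0, 0.0]
contact_force: [0.4, 1.0, -0.2]
opening: 0.129
finger_force: 54.8
```

Call:
step_arm(increments=[[[0,0,-0.1],[0,0,0]],[[0,0,-0.1],[0,0,0]],[[0,0,-0.1],[0,0,0]],[[0,0,0],[0,0,0]],[[0,0,0],[0,0,0]],[[0,0,0],[0,0,0]],[[0,0,0],[0,0,0]],[[0,0,0],[0,0,0]],[[0,0,0],[0,0,0]],[[0,0,0],[0,0,0]]])

```text
clock: 54.9
tool_pos: [0.5796, -0.0202, 0.0943]
eef_rot: [0.704, 0.71, 0.001, 0.0]
contact_force: [-3.8, 1.8, 15.5]
opening: 0.133
finger_force: 53.8
```

```bash
python3 -c "
from h import *
tgt(.5790,-.0202,.094,.55)"
```

```text
t 54.9 pos [ 0.5796 -0.0202  0.0943] yaw 0.55 d cm [-0.06  0.   -0.03] rot [-0.02  0.09  0.  ] F [-3.8  1.8 15.5] open 0.133 ff 53.8 q [-0.06  0.83  0.03  1.82 -0.05  0.48  0.01]
```

Call:
step_arm(increments=[[[0,0,-0.1],[0,0,0]],[[0,0,0],[0,0,0]],[[0,0,0],[0,0,0]],[[0,0,0],[0,0,0]],[[0,0,0],[0,0,0]],[[0,0,0],[0,0,0]],[[0,0,0],[0,0,0]],[[0,0,0],[0,0,0]],[[0,0,0],[0,0,0]],[[0,0,0],[0,0,0]]])

```text
clock: 55.9
tool_pos: [0.5796, -0.0202, 0.0942]
eef_rot: [0.704, 0.71, 0.001, 0.001]
contact_force: [-5.4, 2.2, 23.0]
opening: 0.126
finger_force: 53.1
```

Call:
step_arm(increments=[[[0,0,0.1],[0,0,0]],[[0,0,0.1],[0,0,0]],[[0,0,0],[0,0,0]],[[0,0,0],[0,0,0]],[[0,0,0],[0,0,0]],[[0,0,0],[0,0,0]],[[0,0,0],[0,0,0]],[[0,0,0],[0,0,0]],[[0,0,0],[0,0,0]],[[0,0,0],[0,0,0]]], fingers=0.5)

```text
clock: 56.9
tool_pos: [0.5792, -0.0203, 0.0935]
eef_rot: [0.704, 0.711, 0.0, 0.0]
contact_force: [1.2, 0.1, 0.1]
opening: 0.503
finger_force: 0.0
```

Call:
step_arm(increments=[[[0,0,1],[0,0,0]],[[0,0,2],[0,0,0]],[[0,0,3],[0,0,0]],[[0,0,4],[0,0,0]],[[0,0,4],[0,0,0]],[[-1,3,0],[0,0,0]],[[-1,4,0],[0,0,0]],[[-1,4,0],[0,0,0]],[[-1,4,0],[0,0,0]],[[-1,4,0],[0,0,0]]])

```text
clock: 57.9
tool_pos: [0.5287, 0.1711, 0.2345]
eef_rot: [0.704, 0.71, 0.0, 0.0]
contact_force: [-0.4, 0.6, -0.2]
opening: 0.497
finger_force: 0.0
```

Call:
step_arm(increments=[[[-1,4,0],[0,0,0]],[[-1,3,0],[0,0,0]],[[0,1,0],[0,0,0]],[[0,0,0],[0,0,0]],[[0,0,0],[0,0,0]],[[0,0,0],[0,0,0]],[[0,0,0],[0,0,0]],[[0,0,0],[0,0,0]],[[0,0,0],[0,0,0]],[[0,0,0],[0,0,0]]])

```text
clock: 58.9
tool_pos: [0.5093, 0.2494, 0.2335]
eef_rot: [0.704, 0.71, -0.0, 0.0]
contact_force: [0.3, 0.5, -0.3]
opening: 0.499
finger_force: 0.0
```

```bash
python3 -c "
from h import *
snap('top','t12');z=load('t12');P=cloud(z);Z=P[...,2]
def f(n,b,lo,hi): print(n,rect(P,box(*b)&(Z>lo)&(Z<hi)))
f('plate',(240,400,200,300),.07,.085)
m=box(262,380,218,274)&(Z>.065)&(Z<.09); A=P[m]; c=np.linalg.lstsq(np.c_[A[:,:2]-[.58,-.022],np.ones(len(A))],A[:,2],rcond=None)[0]; print('plane',c)
f('handle',(280,345,230,255),.107,.14)
f('knock',(300,340,268,300),.085,.115)
f('mal',(415,460,190,235),.05,.07);tgt(.5,.2,.2,0)
f('tin',(160,230,140,215),.11,.13)
f('jar',(230,280,150,205),.08,.1)
f('tape',(315,365,150,195),.015,.03)"
```

```text
plate (array([579.3, -21.7]), 250.5, 122.8, -89.7, np.float64(79.5), 5758)
plane [0.00947096 0.0003748  0.07943779]
handle (array([580.1, -21.7]), 106.8, 15.4, -89.8, np.float64(119.0), 322)
knock (array([487.8, -23.3]), 27.8, 27.6, -0.1, np.float64(105.1), 154)
mal (array([ 666.2, -295. ]), 50.4, 50.0, 87.8, np.float64(60.9), 470)
t 58.95 pos [0.5093 0.2495 0.2335] yaw 0.54 d cm [-0.93 -4.95 -3.35] rot [-0.    0.   -0.54] F [ 0.5  0.3 -0.4] open 0.499 ff 0.0 q [-0.59  0.62  0.09  1.76 -0.08  0.77 -0.45]
tin (array([730.4, 252.5]), 101.6, 101.0, 20.7, np.float64(116.9), 1653)
jar (array([737.3, 128.8]), 79.9, 79.6, -20.3, np.float64(88.6), 990)
tape (array([762.3, -69.5]), 75.0, 74.8, -14.7, np.float64(23.1), 448)
```

View pics/t12.png

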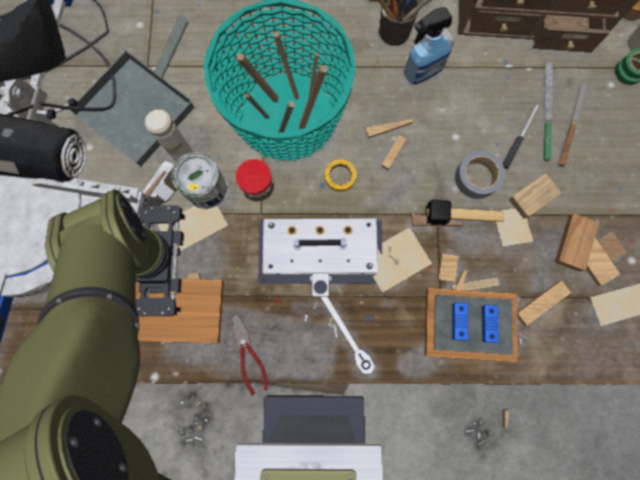

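```bash
python3 -c "
from h import *
def g(n):
  z=load(n) ;P=cloud(z);Z=P[...,2]
  m=box(262,380,218,274)&(Z>.065)&(Z<.09); A=P[m]; c=np.linalg.lstsq(np.c_[A[:,:2]-[.58,-.022],np.ones(len(A))],A[:,2],rcond=None)[0]
  k=box(314,327,279,292); b=box(200,380,380,395)|box(540,620,320,370)
  print(n,c.round(4),Z[k].mean().round(5),Z[k].std()/13,np.median(Z[k]),Z[box(400,500,340,380)].mean())
for i in range(5): snap('top',f'u{i}'); g(f'u{i}')
g('top0'); g('t12')"
```

```text
u0 [ 0.0097 -0.0003  0.0795] 0.09795 0.0011957425996388326 0.10492565522160564 0.018699148427282566
u1 [0.0102 0.0004 0.0794] 0.11087 0.009157818736109638 0.10486908104321878 0.019283903310262713
u2 [0.011  0.0003 0.0795] 0.09806 0.0011957729032483545 0.10511359218401281 0.018776411313899552
u3 [0.0108 0.0003 0.0794] 0.10471 0.006546709803027318 0.10520704160978628 0.019811944604348472
u4 [0.0109 0.0004 0.0794] 0.09803 0.0011854632481889643 0.10506938310385941 0.0189102781808816
top0 [ 0.01   -0.      0.0795] 0.10488 0.006549265670894884 0.10542764794939928 0.019556443601382405
t12 [0.0095 0.0004 0.0794] 0.09776 0.0011931800327444923 0.10465031262364174 0.018145727414564924
```

The plate's height and tilt match the start state, so it is flush. The knock-out pin is back up, within measurement noise. I hand the job in.

```bash
python3 -c "
from plant import r
print(r.finish_job())"
```

```text
the job is handed in; nothing more can be done
None
```

I handed the job in at about 59 s: both pads present lie flat on the slate the same way up, the top half is back flush on the mould with the knock-out pin up, and the mallet stands on the bench (knocked aside once mid-run), with the tin, jar and tape undisturbed.

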